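# Key the tube carrier onto the tilted rotator and cap it

### The arm

A 6-joint arm with a two-finger parallel gripper is mounted at the origin on the work surface. World frame = base frame: x ahead of the robot, y to its left, z up, the work surface at z = 0. Lengths are in mm, angles in rad, forces in N, time in s.
With the tool pointing down it reaches from about 400 to 825 mm from the base axis. Payload 7 kg.
Tool frame: the origin (TCP) lies at the very end of the fingers, on their centre line; the grasp point (between the pads) lies 19 mm behind it; z points along the fingers, y is the line along which they close (so a half turn about z gives the same grasp; the last joint's range is limited). The gripper opens to 88 mm and grips with 3 to 60 N. Pads are 19 mm wide; open, the fingers measure 130 mm over their backs; the gripper's body (78 mm by 193 mm) begins 47 mm behind the grasp point.
Start: joints at [-0.841, 0.359, 0.012, 0, -1.224, -0.288], TCP at [288.579, -610.178, 226.561] pointing down, gripper open.
Joint ranges: [-3.07, 3.07], [-1.43, 2.12], [-1.02, 1.25], [-3.03, 1.67], [-3.05, -0], [-3.03, 3.03]. Speed limits (rad/s): [2.39, 2.39, 3.01, 3.14, 3.14, 3.14].

### API

Orientations are given as a unit quaternion [x, y, z, w].
In Python, from plant import bot gives the robot as it stands. Calls block until the motion is done:
- bot.move_ptp(position, orientation): joint-space move of the TCP to a pose.
- bot.line_to(position, velocity=150, ori=None): straight line of the TCP; ori=None keeps the orientation; velocity is the mean speed in mm/s.
- bot.move_joints(angles): joint-space move.
- bot.move_gripper(opening, force=None): finger opening in mm; force is the grip in N (None keeps the last); returns when the fingers have stopped.
- bot.pause(seconds).
- bot.solve_ik(position, orientation): joint angles nearest the present ones, or None.
- bot.read_state(): the state.
- bot.camera(name): name is "scene" or "top" or "wrist"; returns the picture (480x640x3 uint8, red, green, blue); there is no depth.
- bot.get_calibration(name): a dict with "fx", "fy", "cx", "cy" (pixels), "distortion" ([k1, k2, p1, p2, k3] as OpenCV has them; the pictures are not rectified), "view" (4x4, takes a point from world to camera coordinates); the wrist camera has in their place "T_tool_cam" (4x4, takes a point from camera to tool coordinates, whose origin is the TCP and whose axes are the flange's). Camera axes: x right, y up, looking along -z (the intrinsics and any distortion apply to the point x, -y, -z); pixel columns grow to the right and rows downward; lengths in mm; the calibration is good to about 2 mm. A picture is of the moment at which its call begins: read the wrist's pose just before it. get_calibration takes no time and is no camera call.
A pose or a line that the arm cannot do raises bot.Unreachable and nothing moves.
- bot.close_job(): hands the job in; it is judged then, once.
The state is a dict: "t": time; "joint_pos": joint angles; "qvel": joint speeds; "tau": joint torques, N m; "tcp_pos": TCP position; "eef_rot": TCP orientation; "contact_force": force on the tool from outside, world axes, zero at the start; "moment": the same for the moment, N m; "width": finger opening in mm; "finger_force": force on a finger pad.
Only numpy, scipy, OpenCV 4.12 (cv2) and the standard library are available. Lean on these libraries where they do the work, as an engineer would, in place of code of your own. Each camera call takes 0.05 s, during which the arm holds its last target. There are 200 camera calls.

### The job

The aluminium tube carrier has only been laid over the leaning shaft of the white tube rotator: its lugs are standing on the drive disc instead of in its slot. Turn the carrier on the shaft until the lugs drop into the slot and it lies flush on the disc; then slip the black retaining cap over the end of the shaft, fully down on the carrier's hub, and let go. Leave the other things on the bench where they stand.

Things in the scene. Friction and masses are not known exactly. Their poses are not given: they have to be found in the camera images.
- carrier: Aluminium tube carrier, 0.32 kg, loose on the shaft: a bar 170 (x) x 40 (y) x 14 mm with a 24 mm hole near each end; on its middle a hub block 44 (x) x 40 mm (y), flush with the bar's sides, to grip across y. Bore 18.5 mm through both. Origin: bore axis at the bar's underside; z up along the bore; bar top at z = 14, hub top at 40 mm. Ends alike: fits either way round. Turns lightly, drops by its weight.
- lug (a point): Bottom centre of one of the carrier's two lugs, at x = 31, z = -12 mm of the carrier (the other at x = -31). The lugs lie in line with the bar under it, each 14 mm wide (y), 22 mm long (x), 12 mm tall. At the start they stand on the disc, so the carrier's origin is 12 mm above it, and the bar is 37 to 90 degrees from the slot, either way.
- hub_top (a point): Centre of the top face of the carrier's hub (on the bore axis, 40 mm above the carrier's origin), on which the cap must sit; axes as the carrier's.
- seat (a point): Centre of the top face of the rotator's steel drive disc (96 mm across), on which the carrier's underside must lie. z points up along the shaft, 28 degrees from vertical, roughly towards the robot; x points along the slot, which runs right across the disc, 18 mm wide, 15 mm deep. Disc and shaft turn together, only under a strong torque (0.5 N m).
- shaft_tip (a point): Centre of the shaft's free end, 76 mm above the disc's face along the shaft; z along the shaft. The shaft is 16 mm in diameter, its last 8 mm tapered to 10 mm. It stands 24 mm out of the hub while the carrier rides on its lugs, 36 mm when the carrier is home.
- cap: Black plastic retaining cap, 0.09 kg, at the start standing upright on the bench, mouth down. Origin: centre of its mouth (underside), z up along its axis. Round skirt 44 mm across up to z = 44 mm, above it a ribbed round knob 36 mm across up to z = 72 mm, to grip. Blind bore in the skirt 19 mm across, 40 mm deep.
- rotator: White fixed housing of the tube rotator, about 190 (x) x 160 mm (y). Origin: on the bench, 135 mm below the disc's centre; the shaft leans towards its own -x. Its square top (160 mm) is parallel to the disc, 21 mm below the disc's face. Red panel with two black dials on its far (+x) side.
- jar: White screw-top jar, 52 mm across, 85 mm tall, standing near the cap; leave it. Origin: centre of its underside.
- tube_rack: White rack with capped tubes, 90 x 160 x 99 mm; leave it. Origin: centre of its underside.
- scanner: Black hand-held code scanner, 185 x 55 x 30 mm, lying on the bench; leave it. Origin near its middle, on the underside.
- reagent: Amber bottle, 66 mm across, 150 mm tall; leave it. Origin: centre of its underside.
- beaker: Glass beaker, 70 mm across, 90 mm tall; leave it. Origin: centre of its underside.
- tip_box: Blue box with a clear lid, 120 x 85 x 69 mm; leave it. Origin: centre of its underside.
- slide_tray: Low grey tray, 110 x 170 x 25 mm; leave it. Origin: centre of its underside.
Mind the look-alikes: they are no part of the job. Of the things that look like the cap, the middle-sized one is meant.

How it is judged:
By the outcome, as a careful person would: the job done as asked, in the order asked, and still so for the second after the job is handed in, with the robot touching nothing.
It also fails if it takes over 54 s, if anything falls off the work surface, if the arm or the gripper's body presses on something with over 40 N, if the wrist force passes 120 N, or if a joint passes its speed limit or range.

## Working session

There is one attempt and no reset: what is moved stays moved. The work goes in short steps, each a Python script; the robot and the scene stay as the last script left them, time stands still between calls to the robot, and variables do not carry over. Pictures are saved under pics/ and viewed, at most 10 in all, crops included, and the job is handed in when it is done.

```bash
ls; mkdir -p pics; python3 - <<'E'
from plant import bot
import cv2,numpy as np
for n in("scene","top"):
    cv2.imwrite(f"pics/{n}0.png",bot.camera(n)[:,:,::-1])
    c=bot.get_calibration(n);print(n,{k:np.round(v,3).tolist() for k,v in c.items()})
print({k:np.round(v,3).tolist() for k,v in bot.get_calibration("wrist").items()})
print(bot.read_state())
E
```

```text
pics
scene {'fx': 435.356, 'fy': 435.356, 'cx': 317.702, 'cy': 236.449, 'distortion': [-0.007, 0.0, 0.0, 0.0, 0.0], 'view': [[0.732, 0.682, -0.007, -386.693], [-0.405, 0.443, 0.8, 129.833], [0.549, -0.582, 0.6, -1565.534], [0.0, 0.0, 0.0, 1.0]]}
top {'fx': 454.033, 'fy': 454.033, 'cx': 325.578, 'cy': 237.258, 'distortion': [-0.07, 0.0, 0.0, 0.0, 0.0], 'view': [[0.016, -1.0, 0.016, -56.425], [0.995, 0.018, 0.097, -587.116], [-0.097, 0.015, 0.995, -1311.352], [0.0, 0.0, 0.0, 1.0]]}
{'fx': 341.513, 'fy': 341.513, 'cx': 322.898, 'cy': 239.245, 'distortion': [-0.009, 0.0, 0.0, 0.0, 0.0], 'T_tool_cam': [[-0.0, 0.955, 0.298, 80.61], [1.0, 0.001, -0.001, 0.127], [-0.001, 0.298, -0.955, -158.678], [0.0, 0.0, 0.0, 1.0]]}
{'t': 0.1, 'joint_pos': array([-8.40908868e-01,  3.59321566e-01,  1.11836748e-02, -3.29221471e-04,
       -1.22410094e+00, -2.88075953e-01]), 'qvel': array([ 0.00026772, -0.00044818,  0.00277394,  0.00050347,  0.00029285,
       -0.00142654]), 'tau': array([-1.21684901e-03, -5.84163415e+01,  2.93753475e+01,  7.01552600e+00,
        1.01990064e-02, -6.95363315e-05]), 'tcp_pos': array([ 288.40391939, -609.81475107,  225.72302081]), 'eef_rot': array([-2.19058713e-01,  9.75711400e-01,  7.05248375e-04, -2.16301229e-04]), 'contact_force': array([0.91758648, 0.04908724, 1.19869641]), 'moment': array([ 0.05271038, -0.01669586,  0.01683759]), 'finger_force': 0.0, 'width': 87.80679242398891}
```

View pics/scene0.png

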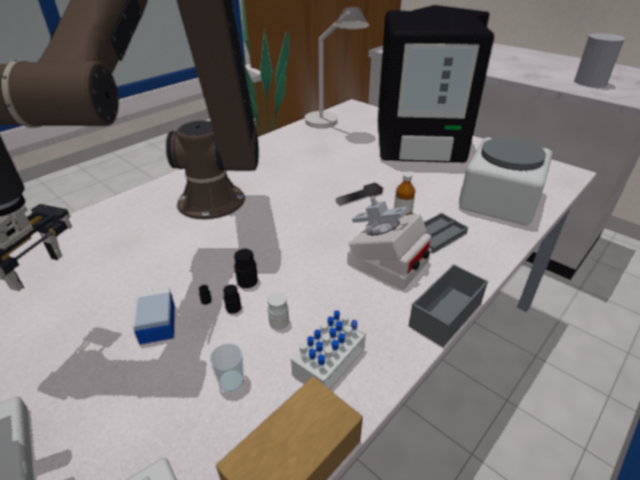

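View pics/top0.png

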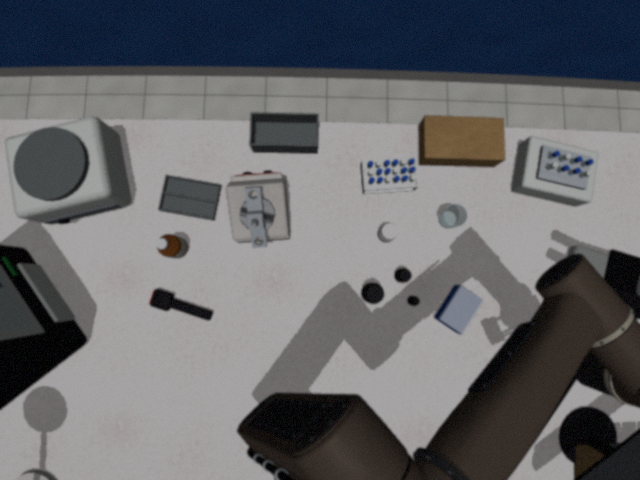

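Scene view: cap look-alikes at (245,267) large, (232,298) middle and (205,294) small. In the top view they are at (373,292), (403,274) and (413,300). The middle-sized one, (232,298) / (403,274), fits. The rotator is at (390,240) / (258,207), with the bar at an angle across the disc. Next I'll enlarge both areas to confirm.

```bash
cat > h.py <<'E'
from plant import bot
import cv2,numpy as np
from scipy.spatial.transform import Rotation as R
from scipy.optimize import least_squares
F=np.diag([1,-1,-1.])
def cam(n,st=None):
    c=bot.get_calibration(n);K=np.array([[c["fx"],0,c["cx"]],[0,c["fy"],c["cy"]],[0,0,1]])
    if n=="wrist":
        T=np.eye(4);T[:3,:3]=R.from_quat(st["eef_rot"]).as_matrix();T[:3,3]=st["tcp_pos"]
        V=np.linalg.inv(T@np.array(c["T_tool_cam"]))
    else: V=np.array(c["view"])
    V=V.copy();V[:3]=F@V[:3]
    return K,np.array(c["distortion"],float),V
def proj(C,P):
    K,d,V=C
    return cv2.projectPoints(np.atleast_2d(P).astype(float),cv2.Rodrigues(V[:3,:3])[0],V[:3,3],K,d)[0].reshape(-1,2)
def tri(obs):
    """obs: list of (cam,pixel)"""
    f=lambda P:np.concatenate([proj(C,P)[0]-np.array(p) for C,p in obs])
    r=least_squares(f,[600,0,60]);return r.x,np.abs(r.fun).max()
def ray_z(C,p,z):
    return least_squares(lambda q:proj(C,[q[0],q[1],z])[0]-np.array(p),[600,0]).x
def quat(z,y):
    """tool z axis along z, y (closing) as near y as possible"""
    z=np.array(z,float)/np.linalg.norm(z);y=np.array(y,float);y-=z*(y@z);y/=np.linalg.norm(y)
    return R.from_matrix(np.column_stack([np.cross(y,z),y,z])).as_quat()
E
python3 - <<'E'
from h import *
s=cv2.imread("pics/scene0.png");t=cv2.imread("pics/top0.png")
def c(im,x,y,w=80,h=60): return cv2.resize(im[y:y+h,x:x+w],(400,300),interpolation=cv2.INTER_CUBIC)
cv2.imwrite("pics/comp1.png",np.vstack([np.hstack([c(s,190,245),c(t,350,250)]),np.hstack([c(s,340,180,120,90),c(t,200,160,120,90)])]))
S,T=cam("scene"),cam("top")
for n,a,b in[("big",(245,267),(373,292)),("mid",(232,298),(403,274)),("small",(205,294),(413,300)),("jar",(278,310),(387,231)),("reag",(404,190),(172,245)),("tipx",(372,208),(257,207))]:
    print(n,tri([(S,a),(T,b)]))
E
```

```text
big (array([ 429.91821524, -184.99562755,   53.28112084]), np.float64(0.02360586579064261))
mid (array([ 483.39537751, -274.51617157,   36.55043367]), np.float64(0.08040771085848064))
small (array([ 407.61339134, -306.74972008,   23.83664191]), np.float64(0.07167846462431271))
jar (array([ 607.51772543, -226.8202013 ,   43.91802371]), np.float64(0.2920862329673355))
reag (array([553.45664798, 387.08919331,  93.88117273]), np.float64(0.7148771481523681))
tipx (array([636.44359546, 125.95590405, 189.24618426]), np.float64(6.169241535622348))
```

View pics/comp1.png

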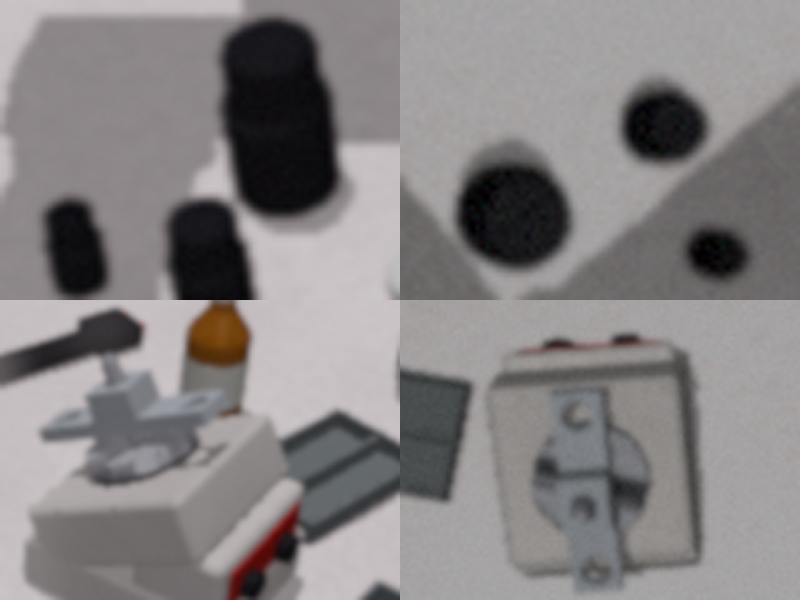

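The middle cap is confirmed by the crop: it sits between a clearly larger and a clearly smaller one. In the top view the slot shows at about (243,212)–(264,217) px, roughly along world y. The bar lies across it, so it has to turn nearly 90°. I'll now view both from near with the wrist camera.

```bash
python3 - <<'E'
from h import *
S,T=cam("scene"),cam("top")
p,e=tri([(S,(373,196.5)),(T,(256,222))]);print("tip",p,e)
tip=p if e<3 else np.array([610,125,200.])
# top view slot dir: pixels (243,212),(264,217) at z~135
a,b=ray_z(T,(243,212),130),ray_z(T,(264,217),130);print("slot",a,b)
a,b=ray_z(T,(200+95*.3,160+80*.3),110),ray_z(T,(200+295*.3,160+80*.3),110);print("rear edge",a,b)
ax=np.array([-np.sin(.489),0,np.cos(.489)])
for k,(off,y) in enumerate([(130,[0,1,0]),(130,[.35,1,0])]):
    q=quat(-ax,y)
    P=tip+ax*off+np.array([0,[-20,30][k],0])
    for q in (quat(-ax,y),quat(-ax,-np.array(y))):
        s=bot.solve_ik(P,q);print(s)
E
```

```text
tip [607.8736877  136.32447905 205.88066665] 0.5400889367221566
slot [643.66456567 182.6558454 ] [630.84186399 124.60150224]
rear edge [725.39348606 229.70887003] [728.30809077  61.23263926]
[ 0.76054244 -0.17367265 -0.65644982  0.47871446 -0.77952159 -2.62304888]
[ 0.76054244 -0.17367265 -0.65644982  0.47871446 -0.77952159  0.51854378]
None
[ 0.84845838 -0.13825357 -0.63984645  0.51362882 -0.79989511  0.11029643]
```

```bash
python3 - <<'E'
from h import *
import pickle
tip=np.array([608,136,206.]);ax=np.array([-np.sin(.489),0,np.cos(.489)])
a=np.radians(168);y=np.array([np.cos(a),np.sin(a),0])
if bot.solve_ik([483,-275,210],quat([0,0,-1],y)) is None: y=-y
obs=[]
def shot(P,q):
    bot.move_ptp(P,q);bot.pause(.2);st=bot.read_state();im=bot.camera("wrist");obs.append((st,im))
    cv2.imwrite(f"pics/w{len(obs)-1}.png",im[:,:,::-1]);print(st["t"],st["tcp_pos"],st["joint_pos"].round(2))
shot([483,-275,200],quat([0,0,-1],y))
shot([483,-330,200],quat([0,0,-1],y))
shot(tip+ax*110+[0,-25,0],quat(-ax,[0,-1,0]))
shot(tip+ax*110+[0,35,0],quat(-ax,[-.35,-1,0]))
pickle.dump([( {k:s[k] for k in("tcp_pos","eef_rot")},i) for s,i in obs],open("obs.pkl","wb"))
c=np.vstack([np.hstack([obs[0][1],obs[1][1]]),np.hstack([obs[2][1],obs[3][1]])])
cv2.imwrite("pics/w4.png",cv2.resize(c[:,:,::-1],(800,600),interpolation=cv2.INTER_AREA))
E
```

```text
1.7417 [ 482.72096393 -275.85093922  199.91663803] [-0.17  0.18 -0.29  0.   -1.1  -0.04]
2.325 [ 482.94126244 -329.55097558  200.07310088] [-0.26  0.23 -0.23 -0.   -1.11  0.06]
4.25 [556.58962272 110.32990718 302.8495758 ] [ 0.73 -0.15 -0.68  0.49 -0.72  0.52]
4.9917 [556.33370469 170.30503702 303.15016964] [ 0.83 -0.11 -0.66  0.54 -0.75  0.09]
```

View pics/w4.png

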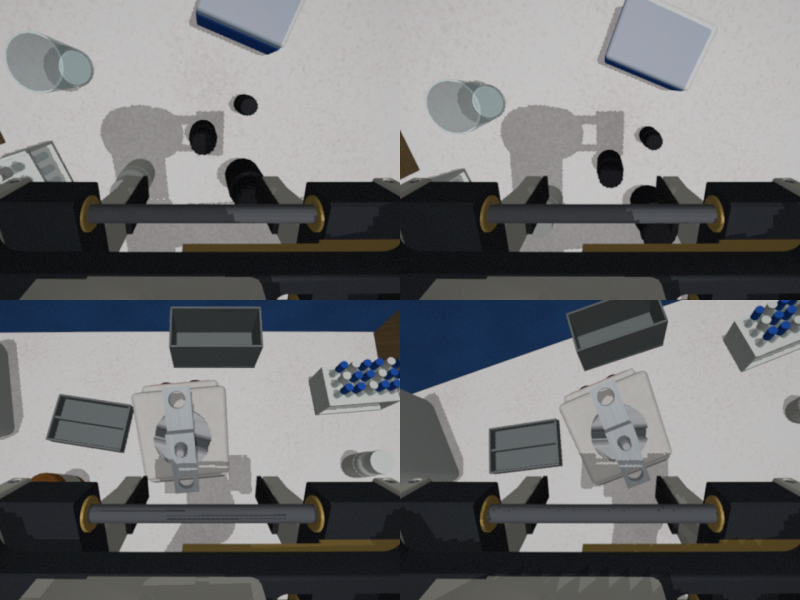

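Wrist views (full-resolution pixels): the cap is at about (325,219) in w0 and (336,269) in w1. The carrier is at about (290,220) in w2 and (352,225) in w3. I'll enlarge the rotator and locate the cap by its silhouette.

```bash
python3 - <<'E'
from h import *
import pickle
obs=pickle.load(open("obs.pkl","rb"))
def model(C,P):
    pts=[]
    th=np.linspace(0,2*np.pi,40)
    m=np.zeros((480*4,640*4),np.uint8)
    for r,z0,z1 in((22,0,44),(18,44,72)):
        c=np.array([[P[0]+r*np.cos(t),P[1]+r*np.sin(t),P[2]+z] for z in(z0,z1) for t in th])
        h=cv2.convexHull((proj(C,c)*4).astype(np.float32)).astype(int);cv2.fillConvexPoly(m,h,1)
    M=cv2.moments(m,True);return np.array([M["m10"]/M["m00"]/4,M["m01"]/M["m00"]/4,np.sqrt(M["m00"])/4])
Cs=[cam("wrist",o[0]) for o in obs[:2]];meas=[]
for (st,im),g in zip(obs,[(325,219),(336,269)]):
    m=(im.max(2)<70).astype(np.uint8)
    n,l,s,c=cv2.connectedComponentsWithStats(m);i=l[g[1],g[0]];print(s[i],c[i]);meas.append(np.array([*c[i],np.sqrt(s[i][4])]))
r=least_squares(lambda P:np.concatenate([model(C,P)-q for C,q in zip(Cs,meas)]),[483,-275,0],diff_step=1e-2)
print("cap",r.x,r.fun.round(2))
a=cv2.resize(obs[2][1][125:325,200:333],(400,600),interpolation=cv2.INTER_CUBIC)
b=cv2.resize(obs[3][1][125:325,270:403],(400,600),interpolation=cv2.INTER_CUBIC)
cv2.imwrite("pics/rot.png",np.hstack([a,b])[:,:,::-1])
E
```

```text
[ 303  192   44   56 1942] [324.39031926 219.29093718]
[ 315  240   42   60 2036] [335.48477407 269.49410609]Traceback (most recent call last):
  File "<stdin>", line 16, in <module>
    return func(*args, **kwargs)
    result = trf(vector_fun.fun, vector_fun.jac, x0, f0, J0, lb, ub, ftol, xtol,
                 gtol, max_nfev, x_scale, loss_function, tr_solver,
                 tr_options.copy(), verbose, callback=callback_wrapped)
    return trf_no_bounds(
        fun, jac, x0, f0, J0, ftol, xtol, gtol, max_nfev, x_scale,
        loss_function, tr_solver, tr_options, verbose, callback=callback)
    f_new = fun(x_new)
    self._update_fun()
    ~~~~~~~~~~~~~~~~^^
    self.f = self.fun_wrapped(xp_copy(self.x))
             ~~~~~~~~~~~~~~~~^^^^^^^^^^^^^^^^^
    return np.atleast_1d(self.fun(x))
                         ~~~~~~~~^^^
    return self.f(x, *self.args, **self.kwargs)
           ~~~~~~^^^^^^^^^^^^^^^^^^^^^^^^^^^^^^
  File "<stdin>", line 16, in <lambda>
  File "<stdin>", line 11, in model
ZeroDivisionError: float division by zero
```

```bash
cat > capfit.py <<'E'
from h import *
import pickle
obs=pickle.load(open("obs.pkl","rb"))
def model(C,P):
    th=np.linspace(0,2*np.pi,40);m=np.zeros((480*4,640*4),np.uint8)
    for r,z0,z1 in((22,0,44),(18,44,72)):
        c=np.array([[P[0]+r*np.cos(t),P[1]+r*np.sin(t),P[2]+z] for z in(z0,z1) for t in th])
        cv2.fillConvexPoly(m,cv2.convexHull((proj(C,c)*4).astype(np.float32)).astype(int),1)
    M=cv2.moments(m,True);return np.array([M["m10"],M["m01"]])/M["m00"]/4
Cs=[cam("wrist",o[0]) for o in obs[:2]];meas=[(324.39,219.29),(335.485,269.494)]
P0=np.array([483,-275,0.])
r=least_squares(lambda u:np.concatenate([model(C,P0+u-200)-q for C,q in zip(Cs,meas)]),[200,200,200],diff_step=2e-2)
print("cap",P0+r.x-200,r.fun.round(2))
E
python3 capfit.py; python3 - <<'E'
from h import *
import pickle
obs=pickle.load(open("obs.pkl","rb"))
a=cv2.resize(obs[2][1][125:325,200:333],(400,600),interpolation=cv2.INTER_CUBIC)
b=cv2.resize(obs[3][1][125:325,270:403],(400,600),interpolation=cv2.INTER_CUBIC)
cv2.imwrite("pics/rot.png",np.hstack([a,b])[:,:,::-1])
E
```

```text
cap [ 481.65141079 -276.53041148   -1.29903455] [-0.06  0.02  0.07  0.  ]
```

View pics/rot.png

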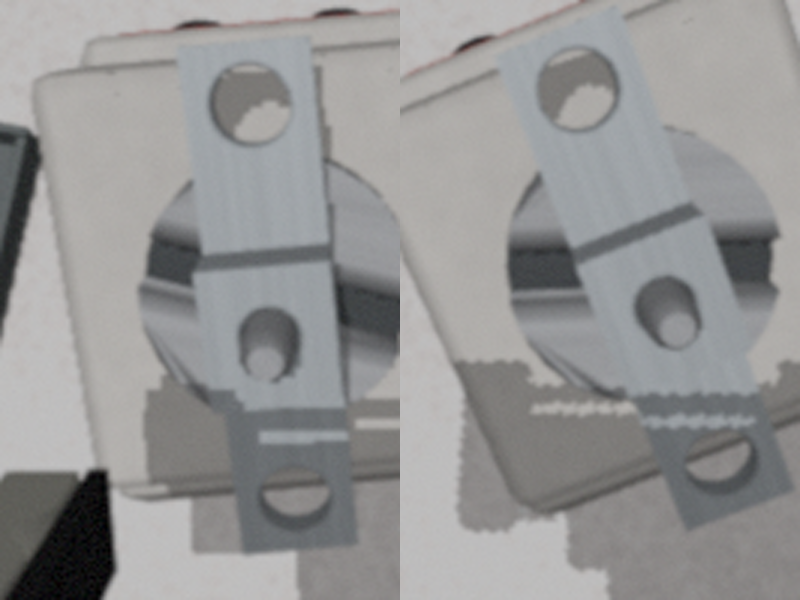

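Enlarged view: the shaft tip is at crop (264,361) and (680,330), and the holes, bar corners, hub's far edge and slot edges are all clear. Now I'll fit one geometric model to these points.

```bash
cat > rotfit.py <<'E'
from h import *
import pickle
obs=pickle.load(open("obs.pkl","rb"));C=[cam("wrist",o[0]) for o in obs[2:4]]
A=lambda x,y:np.array([200+x/3.0075,125+y/3]);B=lambda x,y:np.array([270+(x-400)/3.0075,125+y/3])
def frame(p):
    c=p[:3];yaw,tilt=p[3],p[4]
    z=np.array([-np.sin(tilt)*np.cos(yaw),-np.sin(tilt)*np.sin(yaw),np.cos(tilt)])
    x=np.array([np.cos(yaw),np.sin(yaw),0]);x-=z*(x@z);x/=np.linalg.norm(x)
    return c,np.column_stack([x,np.cross(z,x),z])
# p: c, yaw, tilt, bar angle, slot angle (about shaft z, from frame x), hole x
pts=[ # carrier-frame points: (xyz or hole sign), a px, b px
 ((85,20,14),A(177,45),B(497,58)),((85,-20,14),A(312,37),B(617,6)),
 ((-85,20,14),A(243,553),B(688,530)),((-85,-20,14),A(357,543),B(793,492)),
 ((22,20,40),A(195,271),B(583,262)),((22,-20,40),A(333,260),B(703,211)),
 ((22,20,14),A(195,258),B(573,247)),
 ((1,),A(251,104),B(578,89)),((-1,),A(295,498),B(722,452))]
slot=[(A(150,237),1,0),(A(395,305),1,0),(A(145,285),-1,0),(A(395,335),-1,0),
      (B(515,248),1,1),(B(770,236),1,1),(B(515,291),-1,1),(B(765,283),-1,1)]
def res(p):
    c,M=frame(p);rz=lambda a:R.from_euler("z",a).as_matrix()
    Mb=M@rz(p[5]);Ms=M@rz(p[6]);o=c+12*M[:,2];r=[]
    for q,a,b in pts:
        q=np.array([q[0]*p[7],0,14]) if len(q)==1 else np.array(q,float)
        W=o+Mb@q;r+=[proj(C[0],W)[0]-a,proj(C[1],W)[0]-b]
    W=c+76*M[:,2];r+=[2*(proj(C[0],W)[0]-A(264,361)),2*(proj(C[1],W)[0]-B(680,330))]
    for px,s,k in slot:
        e=proj(C[k],[c+Ms@np.array([x,9*s,0]) for x in(-45,45)])  # +y of slot frame side set by init angle
        d=e[1]-e[0];n=np.array([-d[1],d[0]])/np.linalg.norm(d);r.append(np.array([(px-e[0])@n]))
    # disc extremes: b left/right, a left
    t=np.linspace(0,2*np.pi,120);D=np.array([c+M@np.array([48*np.cos(u),48*np.sin(u),0]) for u in t])
    eb=proj(C[1],D)[:,0];ea=proj(C[0],D)[:,0]
    r.append(np.array([eb.min()-B(507,0)[0],eb.max()-B(778,0)[0],ea.min()-A(138,0)[0]]))
    return np.concatenate(r)
if __name__=="__main__":
    s=least_squares(res,[640,136,138,0,.489,0,-np.pi/2,65],loss="soft_l1",x_scale=[1,1,1,.01,.01,.01,.01,1])
    p=s.x;print(p[:3].round(1),np.degrees(p[3:7]).round(1),p[7].round(1));print(res(p).round(1));np.save("p.npy",p)
    c,M=frame(p);print("tip",c+76*M[:,2]); print(proj(cam("top"),c+76*M[:,2]),proj(cam("scene"),c+76*M[:,2]))
E
python3 rotfit.py
```

```text
[636.9 142.7 133.7] [   5.5   28.2   -0.4 -109.9] 66.2
[ 0.   0.5 -0.9 -0.9 -0.4 -0.6  0.7 -0.8  0.2 -0.3 -1.1 -0.5  0.3 -0.5
  0.3 -1.5 -0.2  0.2 -2.2  0.8 -0.7 -0.2  0.6  0.7  3.  -1.9 -0.5 -0.
  0.1  0.3  0.5  0.2  0.1  0.  -0.2  3.2  1.9  0.8 -1.  -1.   0.5  2.9
 -0.5 -3.8 -0.3 -0.4 -3.  -1.7 -0.6  1.5  0. ]
tip [601.16038368 139.27025132 200.64145767]
[[254.72244136 224.43513473]] [[371.02713089 196.92339844]]
```

```bash
python3 - <<'E'
from rotfit import *
p=np.load("p.npy");out=[]
for k,(x0,y0) in enumerate([(230,165),(300,165)]):
    im=cv2.resize(obs[2+k][1][y0:y0+100,x0:x0+110],(400,364),interpolation=cv2.INTER_CUBIC)[:,:,::-1].copy()
    out.append(cv2.normalize(im,None,0,255,cv2.NORM_MINMAX))
cv2.imwrite("pics/slot.png",np.hstack(out))
E
```

```text
(no output)
```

View pics/slot.png

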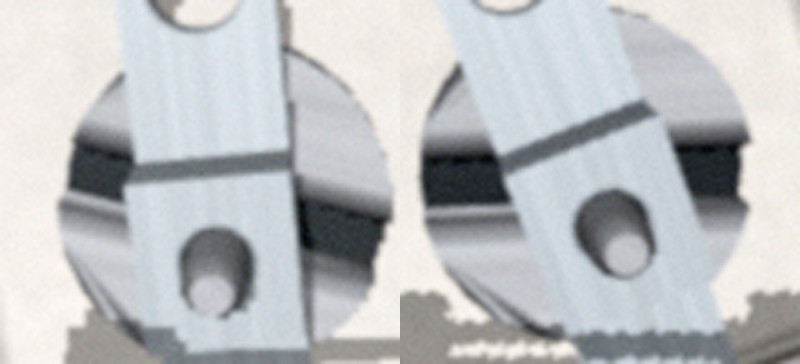

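```bash
python3 - <<'E'
s=open("rotfit.py").read()
i=s.index("slot=[");j=s.index("def res")
s=s[:i]+'''E=lambda x,y:np.array([230+x/3.636,165+y/3.64]);G=lambda x,y:np.array([300+(x-400)/3.636,165+y/3.64])
slot=[(E(78,145),1,0),(E(382,217),1,0),(E(62,204),-1,0),(E(372,271),-1,0),(G(425,157),1,1),(G(745,146),1,1),(G(425,214),-1,1),(G(745,203),-1,1)]
'''+s[j:]
s=s.replace("eb.min()-B(507,0)[0],eb.max()-B(778,0)[0],ea.min()-A(138,0)[0]","eb.min()-G(421,0)[0],eb.max()-G(749,0)[0],ea.min()-E(58,0)[0],ea.max()-E(393,0)[0]")
s=s.replace(",B(722,452))]",",B(722,457))]").replace(" ((22,20,14),A(195,258),B(573,247)),\n","")
open("rotfit.py","w").write(s)
E
python3 rotfit.py
```

```text
[636.8 142.8 133.3] [   5.7   27.9   -0.6 -109.8] 66.3
[ 0.2  0.7 -0.8 -0.7 -0.3 -0.4  0.7 -0.5  0.1 -0.1 -1.1 -0.2  0.3 -0.3
  0.3 -1.3 -0.1  0.1 -2.2  0.7 -0.7 -0.2  0.6  0.8  0.1  0.4  0.5  0.3
  0.1  0.2 -0.2  1.8  2.   0.5 -1.1 -1.3  0.5 -0.   0.4 -1.4 -0.3  1.
 -1.7 -0.2 -0.7  1.1 -0.   0. ]
tip [601.31762037 139.24687172 200.40814387]
[[254.74600236 224.38608689]] [[371.06201202 197.01954451]]
```

The fit is good. The bar is at -0.6° and the slot at 70.2° (mod 180), so I turn +70.8° about the shaft. Next: grasp the hub, lift it slightly, turn, and loosen.

```bash
python3 - <<'E'
from rotfit import *
p=np.load("p.npy");c,M=frame(p);z=M[:,2]
def ydir(a): return -(M@R.from_euler("z",a).as_matrix())[:,1]
def rep(n):
    s=bot.read_state();f=s["contact_force"];print(n,round(s["t"],2),s["width"].__round__(1),f.round(1),s["moment"].round(2),"h",((s["tcp_pos"]-c)@M).round(1))
b0=p[5];d=p[6]+np.pi-p[5]
for a in np.linspace(0,d,5):
    j=bot.solve_ik(c+z*25,quat(-z,ydir(b0+a)));print(None if j is None else j.round(2))
bot.move_gripper(70,8)
bot.move_ptp(c+z*110,quat(-z,ydir(b0)));rep("above")
bot.line_to(c+z*25,100);rep("at hub")
bot.move_gripper(38,8);rep("grip")
bot.line_to(c+z*25.7,20);rep("lift")
E
```

```text
[ 0.46  0.12 -0.91  1.09 -0.19  0.15]
[ 0.46  0.12 -0.91  1.09 -0.19  0.46]
[ 0.46  0.12 -0.91  1.09 -0.19  0.77]
[ 0.46  0.12 -0.91  1.09 -0.19  1.08]
[ 0.46  0.12 -0.91  1.09 -0.19  1.39]
above 6.09 70.1 [0.5 0.3 0.6] [-0.22  1.55 -0.02] h [ -0.   -0.7 109.7]
at hub 7.09 70.3 [0.5 0.3 0.4] [-0.26  1.66  0.03] h [ 0.5  0.3 25.3]
grip 7.72 39.7 [-2.5 -0.7  2.8] [-0.24  1.95  0.09] h [ 0.1  0.1 25.1]
lift 7.97 39.5 [-1.3 -1.2 -2.1] [-0.61  2.58 -0.13] h [-1.  -0.5 25.3]
```

```bash
cat > act.py <<'E'
from rotfit import *
p=np.load("p.npy");c,M=frame(p);z=M[:,2]
def ydir(a): return -(M@R.from_euler("z",a).as_matrix())[:,1]
def rep(n):
    s=bot.read_state();f=s["contact_force"];print(n,round(s["t"],2),s["width"].__round__(1),f.round(1),s["moment"].round(2),"h",((s["tcp_pos"]-c)@M).round(1),flush=True)
b0=p[5];d=p[6]+np.pi-p[5]
E
python3 - <<'E'
from act import *
for a in (.5*d,d): bot.move_ptp(c+z*25.7,quat(-z,ydir(b0+a)));rep("turn")
bot.move_gripper(42.5,8);bot.pause(.3);rep("loose")
for w in(5,-5,0): bot.move_ptp(c+z*25.7,quat(-z,ydir(b0+d+np.radians(w))));rep("wig")
bot.move_gripper(70);bot.line_to(c+z*150,150)
bot.pause(.2);st=bot.read_state();im=bot.camera("wrist");rep("up")
import pickle;pickle.dump((dict(tcp_pos=st["tcp_pos"],eef_rot=st["eef_rot"]),im),open("o2.pkl","wb"))
C2=cam("wrist",st);q=proj(C2,c)[0].astype(int);x,y=max(q[0]-100,0),max(q[1]-75,0)
print(x,y);top=bot.camera("top");sc=bot.camera("scene")
cr=lambda i,x,y,w,h:cv2.resize(i[y:y+h,x:x+w],(400,300),interpolation=cv2.INTER_CUBIC)
cv2.imwrite("pics/after.png",np.vstack([np.hstack([cr(im,x,y,200,150),cr(im,0,0,640,480)]),np.hstack([cr(sc,340,180,120,90),cr(top,200,160,120,90)])])[:,:,::-1])
E
```

```text
turn 8.61 40.3 [ 0.5 -0.  -4.4] [-0.35  2.26 -0.03] h [-0.4 -0.1 25.4]
turn 9.25 39.8 [-0.5 -0.2 -4. ] [-0.36  2.22 -0.02] h [-0.   0.  25.7]
loose 9.86 42.7 [-0.1 -0.  -0.5] [-0.28  1.6  -0.02] h [ 0.2  0.1 25.8]
wig 10.11 42.4 [ 0.5 -0.3 -0.5] [-0.33  1.59 -0.02] h [ 0.  -0.  25.7]
wig 10.4 42.4 [ 0.1 -0.1 -0. ] [-0.3   1.61  0.02] h [ 0.   0.  25.7]
wig 10.65 42.5 [-0.   0.5  0.4] [-0.32  1.59  0.01] h [ 0.1  0.  25.7]
up 12.91 70.2 [ 0.  -0.6 -0.1] [-0.34  1.62  0.04] h [-2.000e-01 -1.000e-01  1.495e+02]
223 148
```

View pics/after.png

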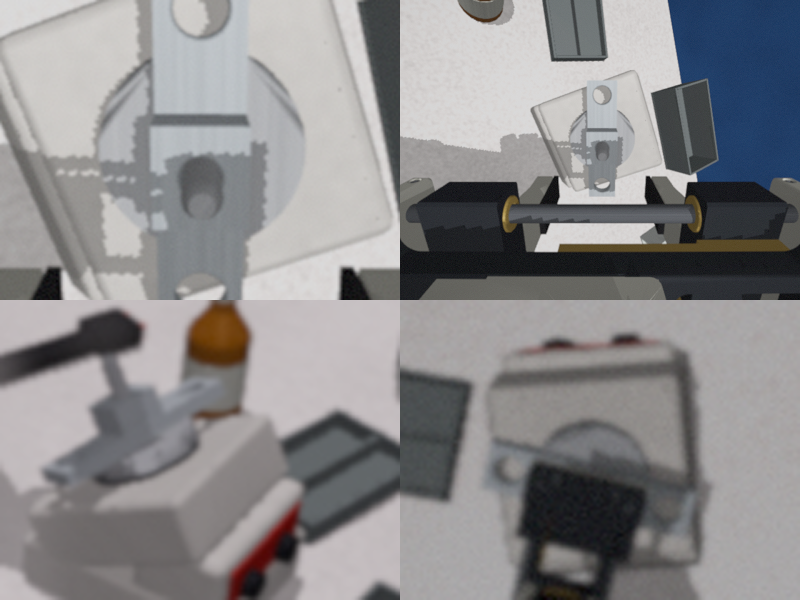

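```bash
python3 - <<'E'
from act import *
st,im=pickle.load(open("o2.pkl","rb"));C2=cam("wrist",st)
Mb=M@R.from_euler("z",b0+d).as_matrix()
print("tip",proj(C2,c+76*z),"meas",223+201/2,148+205/2)
for h in(0,12):
    print(h,proj(C2,[c+h*z+Mb@np.array(q) for q in((22.,20,40),(22,-20,40),(22,20,14),(66.3,0,14),(-66.3,0,14))]).round(1).tolist())
print("meas hub top far edge (298,210.5),(347,209.5); foot ~205.5; hole (323.5,152)")
E
```

```text
tip [[322.96449479 250.74818407]] meas 323.5 250.5
0 [[298.0, 210.0], [348.0, 209.9], [300.1, 203.5], [323.0, 151.2], [323.1, 295.1]]
12 [[296.9, 213.3], [349.0, 213.3], [299.2, 206.4], [322.9, 152.0], [323.1, 301.1]]
meas hub top far edge (298,210.5),(347,209.5); foot ~205.5; hole (323.5,152)
```

The carrier is home: the measured hub edge and hole match the model for h=0, and the tip is within 0.5 px. Now the cap.

```bash
python3 - <<'E'
from act import *
a=np.radians(168);y=np.array([np.cos(a),np.sin(a),0])
bot.move_gripper(60,25)
q=quat([0,0,-1],y)
if bot.solve_ik([482,-276,210],q) is None: q=quat([0,0,-1],-y)
bot.move_ptp([481.7,-276.5,200],q);rep("over cap")
bot.line_to([481.7,-276.5,47],120);rep("down")
bot.move_gripper(30,25);rep("grip")
bot.line_to([481.7,-276.5,230],150);rep("lift")
best=min((j[5]**2,k) for k in range(12) for j in [bot.solve_ik(c+z*150,quat(-z,ydir(b0+d+k*np.pi/6)))] if j is not None);print(best)
np.save("k.npy",best[1])
bot.move_ptp(c+z*150,quat(-z,ydir(b0+d+best[1]*np.pi/6)));bot.pause(.3);rep("above shaft")
im=bot.camera("wrist");sc=bot.camera("scene")
print("tip px scene",proj(cam("scene"),c+76*z),"mouth",proj(cam("scene"),c+103*z))
cr=lambda i,x,y,w,h:cv2.resize(i[y:y+h,x:x+w],(400,300),interpolation=cv2.INTER_CUBIC)
cv2.imwrite("pics/cap1.png",np.hstack([cr(im,160,120,320,240),cr(sc,320,150,120,90)])[:,:,::-1])
E
```

```text
over cap 15.09 60.0 [-0.3  0.3  0.7] [0.02 0.07 0.03] h [-141.2 -401.7  150.6]
down 16.52 60.1 [-0.8  0.5 -0.1] [-0.01  0.06  0.06] h [-212.4 -402.1   15.8]
grip 17.05 35.3 [0.  0.4 2.1] [ 0.14  0.25 -0.04] h [-213.1 -402.    15.6]
lift 18.42 35.2 [-0.2  0.2 -1.2] [0.04 0.08 0.04] h [-128.4 -401.7  176.5]
(np.float64(0.053274652355035104), 9)
above shaft 20.27 35.2 [-0.6  0.1 -0.4] [-0.22  1.92 -0.  ] h [ 1.000e-01 -6.000e-01  1.498e+02]
tip px scene [[371.06201202 197.01954451]] mouth [[367.67836425 188.09642624]]
```

View pics/cap1.png

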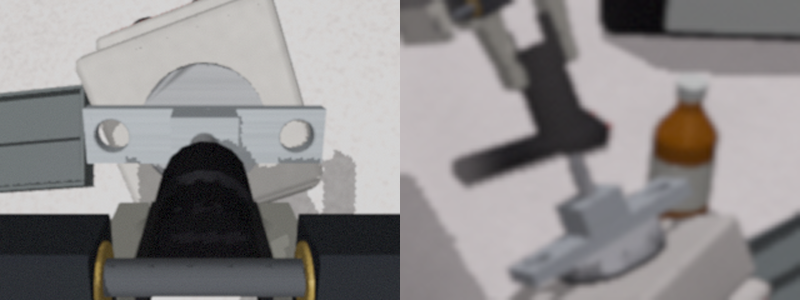

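The cap hangs in line with the shaft, mouth at about (567,140) in the right-hand crop. The carrier is seated crosswise in its slot. I'll compare the cap's silhouette with the ideal one, then lower.

```bash
python3 - <<'E'
from act import *
k=int(np.load("k.npy"));q=quat(-z,ydir(b0+d+k*np.pi/6))
st=bot.read_state();im=bot.camera("wrist");C2=cam("wrist",st);T=R.from_quat(st["eef_rot"]).as_matrix()
th=np.linspace(0,2*np.pi,90)
def hull(dx,dy,dz=47):
    P=[st["tcp_pos"]+T@np.array([dx+22*np.cos(t),dy+22*np.sin(t),zz]) for zz in(dz,dz-44) for t in th]
    m=np.zeros((480,640),np.uint8);cv2.fillConvexPoly(m,cv2.convexHull(np.array(proj(C2,P),np.float32)).round().astype(int),1);return m
n,l=cv2.connectedComponents((im.max(2)<75).astype(np.uint8));m=l==l[255,325]
for r in(238,245,255,265):
    f=lambda a:(np.flatnonzero(a[r])[[0,-1]] if a[r].any() else None)
    mm=m.copy();mm[:, :270]=0;mm[:,390:]=0
    print(r,f(mm),[f(hull(dx,0)).tolist() if hull(dx,0)[r].any() else None for dx in(-3,0,3)])
print("top row",np.flatnonzero(m[:,326])[0],[np.flatnonzero(hull(dx,0)[:,326])[0] for dx in(-3,-1.5,0,1.5,3)],[np.flatnonzero(hull(0,0,dz)[:,326])[0] for dz in(45,49)])
E
```

```text
238 [306 341] [[311, 337], [303, 344], [298, 350]]
245 [298 349] [[300, 347], [296, 351], [292, 355]]
255 [292 355] [[293, 355], [291, 357], [290, 358]]
265 [289 358] [[289, 358], [288, 360], [287, 361]]
top row 233 [np.int64(236), np.int64(234), np.int64(232), np.int64(229), np.int64(227)] [np.int64(233), np.int64(231)]
```

The cap sits about 1 mm off in tool -x, so I compensate and lower with force checks.

```bash
python3 - <<'E'
from act import *
T=R.from_quat(bot.read_state()["eef_rot"]).as_matrix();o=0.8*T[:,0]
for h,v in((128,60),(118,30),(108,30),(98,30),(91,25),(88.5,15),(87.5,10),(86.8,10)):
    bot.line_to(c+o+z*h,v);rep(h)
    f=bot.read_state()["contact_force"]@z
    if f>12: print("force",f);break
E
```

```text
128 20.93 35.4 [ 0.2 -0.1 -0.8] [-0.24  1.89 -0.01] h [  0.5  -0.5 127.7]
118 21.42 35.2 [ 0.1  0.4 -1.7] [-0.23  1.89 -0.04] h [  0.6  -0.4 117.8]
108 21.9 35.4 [-0.9 -0.2 -0.6] [-0.2   1.89  0.01] h [  0.6  -0.4 107.7]
98 22.38 34.9 [-0.1 -0.9 -1.9] [-0.2   1.84 -0.01] h [ 0.6 -0.5 97.7]
91 22.82 35.4 [ 0.1  0.8 -0.7] [-0.29  1.91 -0.03] h [ 0.6 -0.4 90.8]
88.5 23.13 35.3 [-3.5 -0.4  3.5] [-0.27  2.39  0.04] h [ 1.1 -0.2 88.9]
87.5 23.38 35.4 [-12.5  -1.3  12.6] [-0.58  3.58 -0.12] h [ 1.6 -0.5 88.7]
force 17.01099745032301
```

Contact came at 88.9 mm, close to the expected 87. I'll release, back off and check.

```bash
python3 - <<'E'
from act import *
bot.move_gripper(60);rep("open");bot.pause(.3)
s=bot.read_state();bot.line_to(c+z*165,120);bot.pause(.3);rep("up")
st=bot.read_state();im=bot.camera("wrist");sc=bot.camera("scene");C2=cam("wrist",st);S=cam("scene")
def mask(C,h,shape=(480,640)):
    th=np.linspace(0,2*np.pi,60);out=[]
    for r,a,b in((22,0,44),(18,44,72)):
        out.append(cv2.convexHull(proj(C,[c+M@np.array([r*np.cos(t),r*np.sin(t),40+h+a2]) for a2 in(a,b) for t in th]).astype(np.float32)))
    return out
def draw(i,C,x,y,w,hh,ov):
    o=cv2.resize(i[y:y+hh,x:x+w],(400,300),interpolation=cv2.INTER_CUBIC)
    if ov:
        for hl in mask(C,0): cv2.polylines(o,[((hl-[x,y])*[400/w,300/hh]).astype(int).reshape(-1,1,2)],True,(255,0,0),1)
    return o
cv2.imwrite("pics/cap2.png",np.vstack([np.hstack([draw(im,C2,200,120,240,180,k),draw(sc,S,320,140,120,90,k)]) for k in(0,1)])[:,:,::-1])
E
```

```text
open 24.04 60.0 [ 0.4 -0.1 -0. ] [-0.23  1.69 -0.02] h [ 0.7 -0.2 87.4]
up 25.44 60.2 [ 0.1  0.  -0.7] [-0.22  1.69  0.02] h [ -0.4  -0.3 164.4]
```

View pics/cap2.png

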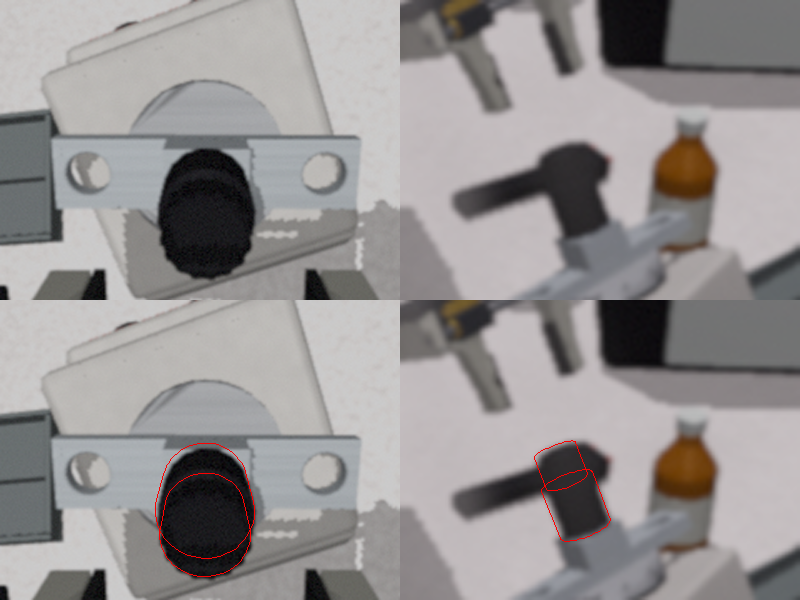

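The cap sits on the hub in line with the shaft, with its underside at the hub's top in the scene crop. The overlay's top edge is about 4 px off, so I'll probe the cap's top with closed fingers. Its height should be about 112 mm, and a light push makes sure it is fully down.

```bash
python3 - <<'E'
from act import *
bot.move_gripper(0,10);bot.line_to(c+z*120,120);rep("near")
for h in np.arange(117,107,-.7):
    bot.line_to(c+z*h,15);s=bot.read_state();f=s["contact_force"]@z
    if f>3: rep(f"f={f:.1f}")
    if f>12: break
bot.line_to(c+z*150,100);bot.pause(.3)
st=bot.read_state();im=bot.camera("wrist");C2=cam("wrist",st);T=R.from_quat(st["eef_rot"]).as_matrix()
n,l=cv2.connectedComponents((im.max(2)<75).astype(np.uint8))
g=proj(C2,c+z*100)[0].astype(int);m=(l==l[g[1],g[0]]);r=np.flatnonzero(m[:,g[0]]);print("rows",r[0],"px",g)
th=np.linspace(0,2*np.pi,90);u=T[:,0]
for h in(0,2,5):
  for dx in(0,-1.5):
    print(h,dx,proj(C2,[c+z*(40+h)+u*dx+M@np.array([22*np.cos(t),22*np.sin(t),0]) for t in th])[:,1].min().round(1))
E
```

```text
near 27.14 0.6 [0.7 0.2 0.1] [-0.27  1.69  0.05] h [ -0.   -0.3 120. ]
f=8.1 28.74 0.4 [-6.4 -0.4  5.8] [-0.33  2.52 -0.02] h [ 4.000e-01 -1.000e-01  1.141e+02]
f=15.8 28.99 0.4 [-10.2  -0.5  12.4] [-0.54  3.24 -0.09] h [ 9.000e-01 -1.000e-01  1.141e+02]
rows 213 px [323 262]
0 0 209.7
0 -1.5 211.5
2 0 210.2
2 -1.5 212.1
5 0 211.1
5 -1.5 212.9
```

Contact held at 114 mm under 16 N. The fitted disc centre is 1.7 mm lower than the stated 135 mm, which puts the cap's top at about 112 mm, so the cap is fully down and the gripper is clear.

```bash
python3 - <<'E'
from act import *
rep("end");print(bot.close_job())
E
```

```text
end 29.87 0.3 [ 0.2 -0.3 -0.8] [-0.24  1.72 -0.02] h [ -0.3  -0.2 149.5]
the job is handed in; nothing more can be done
None
```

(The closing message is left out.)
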